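Put the spray turntable back together

TASK

Put the spray turntable back together on its bare spindle: thread on first the flanged foot, then the thick flat bearing ring, then the wide platter, and last the ribbed hand nut, each the same way up as it lies now and sitting flat on the one beneath. The tall sleeve is not needed: leave it and the roll of tape standing where they are.

Things in the scene. Friction and masses are not known exactly. Their poses are not given: they have to be found in the camera images.
- stand: Turntable stand, fixed: round grey base 110 mm across, 12 mm thick, with a bright upright steel spindle 16 mm thick at its centre; spindle top 87 mm above the table, its last 9 mm tapering to 7 mm across. Origin: centre of the underside, on the spindle axis; z up. Undersides of the four parts, when all are on, stand 12, 34, 52 and 74 mm above it.
- foot: Flanged foot, dark steel: a flange 84 mm across and 6 mm thick with a collar 40 mm across rising 16 mm above it (22 mm high in all); a plain 21 mm bore runs right through it. It lies collar up; grip it by the collar. Origin: centre of the underside; z up, along the bore; round, so its yaw means nothing.
- bearing: Thrust bearing ring, bright steel: a thick flat ring 62 mm across and 18 mm high, a circle of small dark balls on its top; a plain 21 mm bore runs right through it. It lies flat; grip it across its outside. Origin: centre of the underside; z up, along the bore; round, so its yaw means nothing.
- platter: Platter, pale aluminium: a disc 130 mm across and 6 mm thick with a hub 44 mm across rising 16 mm above it (22 mm high in all); a plain 21 mm bore runs right through it. It lies hub up; grip it by the hub. Origin: centre of the underside; z up, along the bore; round, so its yaw means nothing.
- nut: Hand nut, black plastic with upright ribs round its edge, 48 mm across (47 mm where the fingers bear) and 16 mm high; a plain 21 mm bore runs right through it (no thread: it is just lowered on). It lies flat; grip it across its outside. Origin: centre of the underside; z up, along the bore; round, so its yaw means nothing.
- sleeve: Tall spacer sleeve, bright steel tube 34 mm across and 60 mm high, standing on end. Not part of the job: leave it standing. Origin: centre of the underside; z up.
- tape: Part-used roll of white masking tape, 76 mm across and 25 mm high, lying flat. Not part of the job: leave it. Origin: centre of the underside; z up.
Not all that is in view belongs to the job. What is shaped like the sleeve but blue is not meant. There is more than one size of the nut; the job needs the smaller.

How it is judged (in metres and radians):
At the end, for the whole second after the job is handed in: Upward: foot, bearing ring, platter, nut, within 6 mm of the spindle axis, undersides within 3 mm of 12, 34, 52 and 74 mm above the stand underside, upright within 0.08 rad and at rest; sleeve (upright within 0.1 rad) and tape roll within 20 mm of where they began (horizontal distance between each of foot, bearing, platter, nut and stand below 0.006 m and z of foot in the frame of stand between 0.009 and 0.015 m and angle between each of foot, bearing, platter, nut's own z axis and vertical below 0.08 rad and linear speed of each of foot, bearing, platter, nut below 0.02 m/s and z of bearing in the frame of stand between 0.031 and 0.037 m and z of platter in the frame of stand between 0.049 and 0.055 m and z of nut in the frame of stand between 0.071 and 0.077 m and distance of each of sleeve, tape from where it was at the start of the episode below 0.02 m and angle between sleeve's own z axis and vertical below 0.1 rad); the robot touches nothing.
It also fails if it takes over 104 s, if anything falls off the work surface, if the arm or the gripper's body presses on something with over 40 N, if the wrist force passes 120 N, or if a joint passes its speed limit or range.

ROBOT

A 7-joint arm with a two-finger parallel gripper is mounted at the origin on the work surface; the furniture and walls round the work are solid. World frame = base frame: x ahead of the robot, y to its left, z up, the work surface at z = 0. Lengths are in m, angles in degrees, forces in N, time in s.
With the tool pointing down it reaches from about 0.425 to 0.875 m from the base axis. Payload 9.9 kg.
Tool frame: the origin (TCP) lies midway between the tips of the shut fingers; the grasp point (between the pads) lies 19 mm behind it; z points along the fingers, y is the line along which they close (so a half turn about z gives the same grasp; the last joint's range is limited). The gripper opens to 85 mm and grips with 20 to 120 N. Pads are 22 mm wide; open, the fingers measure 114 mm over their backs; the gripper's body (76 mm by 85 mm) begins 54 mm behind the grasp point. The pads swing forward as they close: fully open they stand 13 mm farther back than shut.
Start: joints at [-73.728, 32.985, 1.427, 82.34, -0.859, 64.687, -3.237], TCP at [0.243, 0.63, 0.231] pointing down, gripper open.
Joint ranges: [-157.87, 157.87], [-19.46, 123.44], [-87.15, 90], [11.01, 140.99], [-62.26, 242.26], [9.8, 113.94], [-161.44, 161.44]. Speed limits (degrees/s): [127.2, 127.2, 172.46, 172.46, 180, 180, 180].

INTERFACE

Orientations are given as a 3x3 rotation matrix whose columns are the frame's x, y, z axes.
In Python, from cell import arm gives the robot as it stands.
- The arm moves only by the tool play_rows, never from a script. Its argument "plan" is a list of rows, each an object of numbers: "claw": the opening, from 0 (shut) to 1 (fully open); "dx", "dy", "dz": the shift along the tool's x, y, z in units of 40 cm (1.0 is 40 cm); "spin": the turn about the tool's z in units of 45 degrees (1.0 is 45 degrees). In form: [{"claw": .., "dx": .., "dy": .., "dz": .., "spin": ..}, ...]. A call has 1 to 20 rows; each row is the pose to reach, as a shift and turn from the pose commanded when the call began, along the tool's axes at that moment; what a row does not reach only later rows make up. A row lasts 1/12 s, in which the tool goes at most 41.7 mm and 7.16 degrees, less where a joint would pass 70% of its speed; a pose out of reach is approached as far as the arm can. A call with a number of a shift or a turn outside -1 to 1 is refused whole. A call with a gripper value outside its range is refused whole. The fingers move at their own pace and stop on an object; the grip force is fixed at half the most. Time passes only in rows, so rows that repeat a pose let the fingers close. It gives the time, the measured TCP pose, the force, the opening and the grip force at its end, in the units of the state.
- arm.sense(): the state, without advancing time (a new reading comes with each control period).
- arm.get_image(name): name is "scene" or "top" or "wrist"; returns a dict with "pixels" (384x512x3 uint8, blue, green, red), "camera_matrix" (3x3 intrinsics, pixels), "dist" ([k1, k2, p1, p2, k3] as OpenCV has them; the pictures are not rectified), "R" (3x3) and "t" (3): a world point X has camera coordinates R X + t; the wrist camera has in their place "T_tool_cam" (4x4, takes a point from camera to tool coordinates, whose origin is the TCP and whose axes are the flange's). Camera axes: x right, y down, z forward; pixel columns grow to the right and rows downward; lengths in m; the calibration is good to about 2 mm. A picture is of the moment at which its call begins: read the wrist's pose just before it. There is no depth.
- arm.sign_off(): hands the job in; it is judged then, once.
The state is a dict: "clock": time; "joint_positions": joint angles; "qvel": joint speeds; "joint_torque": joint torques, N m; "eef_pos": TCP position; "eef_rot": TCP orientation; "contact_force": force on the tool from outside, world axes, zero at the start; "ft_torque": the same for the moment, N m; "finger_gap": finger opening in m; "gripper_force": force on a finger pad.
Only numpy, scipy, OpenCV 4.12 (cv2) and the standard library are available. Lean on these libraries where they do the work, as an engineer would, in place of code of your own. Each camera call takes 0.05 s, during which the arm holds its last target. There are 200 camera calls.

## Working session

There is one attempt and no reset: what is moved stays moved. The work goes in short steps, Python scripts to look and compute and a tool call to move; the robot and the scene stay as the last step left them, time stands still between calls to the robot, and variables do not carry over. Pictures are saved under pics/ and viewed, at most 14 in all, crops included, and the job is handed in when it is done.

Besides the shell and the picture viewer there is one more tool, called after "Request:" as name(argument=value, ...) on one line, values as JSON. play_rows: Moves the arm, as the interface text tells. Shifts and turns lie within -1 to 1; 1 stands for 40 cm of shift or 45 degrees of turn. Its arguments: {"type":"object","properties":{"plan":{"type":"array"}},"required":["plan"]}

```bash
mkdir -p pics; ls
cat > h.py <<'E'
import numpy as np, cv2, pickle
from cell import arm
def grab(n,f):
    s=arm.sense(); im=arm.get_image(n); im['s']=s
    pickle.dump(im,open(f'pics/{f}.pkl','wb')); cv2.imwrite(f'pics/{f}.png',np.asarray(im['pixels'])); return im
def ext(im):
    if 'R' in im: return np.array(im['R']),np.array(im['t'])
    T=np.eye(4);T[:3,:3]=im['s']['eef_rot'];T[:3,3]=im['s']['eef_pos'];C=np.linalg.inv(T@np.array(im['T_tool_cam']))
    return C[:3,:3],C[:3,3]
def p2w(im,uv,z):
    R,t=ext(im); n=cv2.undistortPoints(np.array(uv,float).reshape(-1,1,2),np.array(im['camera_matrix']),np.array(im['dist'])).reshape(-1,2)
    d=np.c_[n,np.ones(len(n))]@R; c=-R.T@t
    return c+d*((z-c[2])/d[:,2])[:,None]
def w2p(im,X):
    R,t=ext(im); return cv2.projectPoints(np.array(X,float).reshape(-1,3),cv2.Rodrigues(R)[0],t,np.array(im['camera_matrix']),np.array(im['dist']))[0].reshape(-1,2)
E
python3 - <<'E'
from h import *
a=grab('top','top0');b=grab('scene','scene0')
s=arm.sense();print(s)
for i in(a,b):
    R,t=ext(i);print(-R.T@t,R[2])
E
```

```text
pics
{'clock': 0.1, 'joint_positions': array([-73.72768852,  33.0279845 ,   1.42203759,  82.38248031,
        -0.86038042,  64.68676003,  -3.2388114 ]), 'qvel': array([-0.07348784,  0.00417245,  0.02342221, -0.12374511, -0.02754225,
        0.04744108,  0.04457691]), 'joint_torque': array([ 6.93662209e-03, -7.67300320e+01,  2.25774497e+00, -2.86603564e+01,
        1.57485186e-02,  8.72358883e-03,  1.89435360e-05]), 'eef_pos': array([0.24253239, 0.62947595, 0.2305213 ]), 'eef_rot': array([[-9.33126192e-01,  3.59548689e-01, -4.99551065e-04],
       [ 3.59549032e-01,  9.33125100e-01, -1.42833984e-03],
       [-4.74140799e-05, -1.51243442e-03, -9.99998855e-01]]), 'contact_force': array([ 0.4494063 , -0.46117683,  0.19651856]), 'ft_torque': array([ 0.01697578,  0.00984526, -0.05829842]), 'gripper_force': 0.0, 'finger_gap': 0.08530181015561321}
[0.43562928 0.0046951  0.89757851] [ 0.08458407 -0.00334559 -0.99641073]
[ 0.04585933 -0.35834634  0.61429431] [ 0.55756338  0.44812774 -0.69878795]
```

View pics/top0.png

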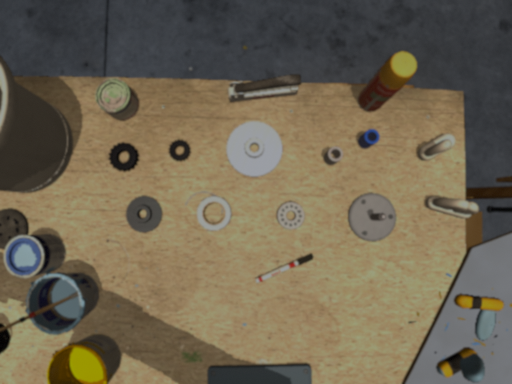

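View pics/scene0.png

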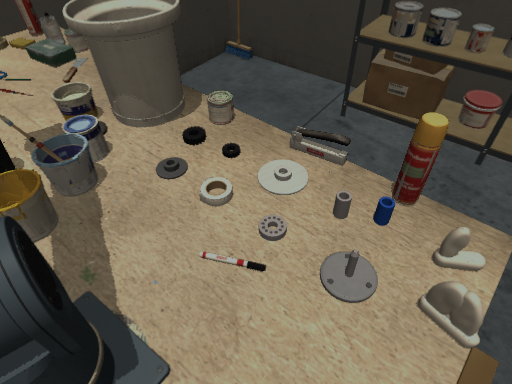

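The top view shows, at these pixels: foot (144,213), tape (213,213), bearing (290,215), stand base (372,217) with its spindle leaning right, platter (254,149), sleeve (333,156), blue decoy (369,138), and nuts at (124,157) large and (179,150) small. The scene view agrees.

```bash
cat >> h.py <<'E'
def fitc(im,c0,r,z,bore=True,show=None):
    """refine the centre of a circle of radius r at height z: maximise radial gradient in a rectified patch"""
    mm=0.0005; N=int((r+0.03)/mm); g=(np.arange(-N,N+1))*mm
    X=np.stack([*np.meshgrid(c0[0]+g,c0[1]+g,indexing='ij')],-1).reshape(-1,2)
    uv=w2p(im,np.c_[X,np.full(len(X),z)]).astype(np.float32).reshape(2*N+1,2*N+1,2)
    P=cv2.remap(np.asarray(im['pixels']),uv[...,0],uv[...,1],cv2.INTER_CUBIC).astype(np.float32)
    P=cv2.GaussianBlur(P,(0,0),2)
    th=np.linspace(0,2*np.pi,180,endpoint=False); best=[]
    for rr in r+np.arange(-3,3.1,1)*mm*2:
        for dx in np.arange(-18,18.1,1)*0.001:
            for dy in np.arange(-18,18.1,1)*0.001:
                v=[]
                for k in (-.0025,.0025):
                    i=np.round((dx+(rr+k)*np.cos(th))/mm+N).astype(int).clip(0,2*N);j=np.round((dy+(rr+k)*np.sin(th))/mm+N).astype(int).clip(0,2*N)
                    v.append(P[i,j])
                D=(v[1]-v[0]); m=np.median(D,0); best.append((np.abs(m).sum(),rr,dx,dy))
    b=max(best); return np.array(c0[:2])+b[2:4],b[1],b[0]
E
python3 - <<'E'
from h import *
im=pickle.load(open('pics/top0.pkl','rb'))
for n,uv,r,z in [('stand',(372,217),.055,.012),('foot',(144,214),.042,.006),('bearing',(290,215),.031,.018),('platter',(254,149),.065,.006),('nutS',(179,150),.024,.016),('nutL',(124,157),.030,.016),('sleeve',(332,155),.017,.06),('tape',(213,213),.038,.025)]:
    c=p2w(im,[uv],z)[0]; f=fitc(im,c,r,z); print(n,c[:2].round(4),f[0].round(4),round(f[1],4),round(f[2]))
print('spintop',p2w(im,[(388,216)],.087))
print(np.array(im['camera_matrix'])[0,0])
w=grab('wrist','w0'); print(w['T_tool_cam'],w['camera_matrix'])
E
```

```text
stand [ 0.4404 -0.2623] [ 0.4414 -0.2613] 0.056 73
foot [0.4557 0.2546] [0.4567 0.2556] 0.042 123
bearing [ 0.4483 -0.0758] [ 0.4523 -0.0718] 0.029 43
platter [0.6008 0.0021] [0.6038 0.0021] 0.064 68
nutS [0.5997 0.1727] [0.5997 0.1717] 0.024 188
nutL [0.586  0.2991] [0.587  0.3001] 0.033 189
sleeve [ 0.5753 -0.166 ] [ 0.5733 -0.164 ] 0.019 128
tape [0.4553 0.0953] [0.4553 0.0953] 0.037 68
spintop [[ 0.44140619 -0.27345571  0.087     ]]
393.6016582398673
[[-1.22719071e-03 -9.46084704e-01 -3.23917006e-01  8.46758117e-02]
 [ 9.99998776e-01 -8.46717653e-04 -1.31553016e-03  3.73962397e-04]
 [ 9.70336714e-04 -3.23918224e-01  9.46084585e-01 -1.41717292e-01]
 [ 0.00000000e+00  0.00000000e+00  0.00000000e+00  1.00000000e+00]] [[340.18164938   0.         254.39384759]
 [  0.         340.18164938 188.6981604 ]
 [  0.           0.           1.        ]]
```

Request:
play_rows(plan=[{"claw": 1, "dx": 0, "dy": 0, "dz": -0.2, "spin": 0}, {"claw": 1, "dx": 0, "dy": 0, "dz": -0.2, "spin": 0}, {"claw": 1, "dx": -0.836, "dy": -0.679, "dz": -0.2, "spin": -0.468}, {"claw": 1, "dx": -0.836, "dy": -0.679, "dz": -0.2, "spin": -0.468}, {"claw": 1, "dx": -0.836, "dy": -0.679, "dz": -0.2, "spin": -0.468}, {"claw": 1, "dx": -0.836, "dy": -0.679, "dz": -0.2, "spin": -0.468}, {"claw": 1, "dx": -0.836, "dy": -0.679, "dz": -0.2, "spin": -0.468}, {"claw": 1, "dx": -0.836, "dy": -0.679, "dz": -0.2, "spin": -0.468}, {"claw": 1, "dx": -0.836, "dy": -0.679, "dz": -0.2, "spin": -0.468}, {"claw": 1, "dx": -0.836, "dy": -0.679, "dz": -0.2, "spin": -0.468}, {"claw": 1, "dx": -0.836, "dy": -0.679, "dz": -0.2, "spin": -0.468}, {"claw": 1, "dx": -0.836, "dy": -0.679, "dz": -0.2, "spin": -0.468}, {"claw": 1, "dx": -0.836, "dy": -0.679, "dz": -0.2, "spin": -0.468}, {"claw": 1, "dx": -0.836, "dy": -0.679, "dz": 0.251, "spin": -0.468}, {"claw": 1, "dx": -0.836, "dy": -0.679, "dz": 0.251, "spin": -0.468}, {"claw": 1, "dx": -0.836, "dy": -0.679, "dz": 0.251, "spin": -0.468}, {"claw": 1, "dx": -0.836, "dy": -0.679, "dz": 0.251, "spin": -0.468}, {"claw": 1, "dx": -0.836, "dy": -0.679, "dz": 0.251, "spin": -0.468}, {"claw": 1, "dx": -0.836, "dy": -0.679, "dz": 0.251, "spin": -0.468}, {"claw": 1, "dx": -0.836, "dy": -0.679, "dz": 0.251, "spin": -0.468}])

```text
clock: 1.82
eef_pos: [0.4569, 0.256, 0.1306]
eef_rot: [[-1.0, 0.0, -0.001], [0.0, 1.0, -0.001], [0.001, -0.001, -1.0]]
contact_force: [0.1, 1.9, 0.4]
finger_gap: 0.0856
gripper_force: 0.0
```

```bash
cat >> h.py <<'E'
def meas(name,c0,circs):
    im=grab('wrist',name); v=np.asarray(im['pixels']).copy(); a=np.linspace(0,2*np.pi,120)
    p=im['s']['eef_pos'];print('tcp',p.round(4),'t',round(im['s']['clock'],2))
    for r,z in circs:
        f=fitc(im,c0,r,z); print(r,z,f[0].round(4),round(f[1],4),round(f[2]),'d-units dx,dy',((f[0]-p[:2])*[-2.5,2.5]).round(4))
        for u in w2p(im,np.c_[f[0][0]+f[1]*np.cos(a),f[0][1]+f[1]*np.sin(a),np.full(120,z)]): cv2.circle(v,tuple(int(x) for x in u.round()),1,(0,0,255),-1)
    cv2.imwrite(f'pics/{name}.png',v)
E
python3 - <<'E'
from h import *
meas('wfoot',(.4567,.2556),[(.042,.006),(.020,.022),(.0105,.022)])
E
```

```text
tcp [0.4569 0.256  0.1306] t 1.82
0.042 0.006 [0.4547 0.2576] 0.041 175 d-units dx,dy [0.0055 0.0039]
0.02 0.022 [0.4477 0.2576] 0.017 70 d-units dx,dy [0.023  0.0039]
0.0105 0.022 [0.4527 0.2586] 0.0075 203 d-units dx,dy [0.0105 0.0064]
```

View pics/wfoot.png

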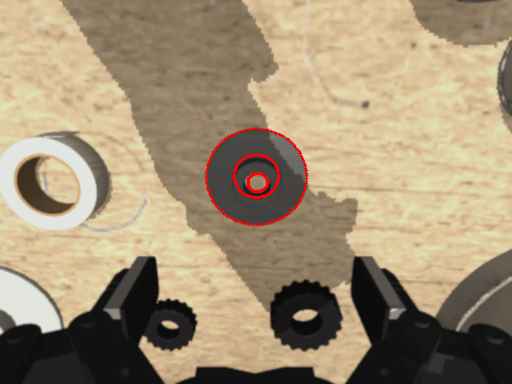

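The wrist view shows the foot's flange at (256,177), matching the fit at about (.4547,.2576). The inner-circle fits are poor, so I use the flange.

Request:
play_rows(plan=[{"claw": 1, "dx": 0.0055, "dy": 0.004, "dz": 0.1, "spin": 0}, {"claw": 1, "dx": 0.0055, "dy": 0.004, "dz": 0.2, "spin": 0}, {"claw": 1, "dx": 0.0055, "dy": 0.004, "dz": 0.27, "spin": 0}, {"claw": 1, "dx": 0.0055, "dy": 0.004, "dz": 0.306, "spin": 0}, {"claw": 1, "dx": 0.0055, "dy": 0.004, "dz": 0.306, "spin": 0}, {"claw": 0, "dx": 0.0055, "dy": 0.004, "dz": 0.306, "spin": 0}, {"claw": 0, "dx": 0.0055, "dy": 0.004, "dz": 0.306, "spin": 0}, {"claw": 0, "dx": 0.0055, "dy": 0.004, "dz": 0.306, "spin": 0}, {"claw": 0, "dx": 0.0055, "dy": 0.004, "dz": 0.306, "spin": 0}, {"claw": 0, "dx": 0.0055, "dy": 0.004, "dz": 0.306, "spin": 0}, {"claw": 0, "dx": 0.0055, "dy": 0.004, "dz": 0.306, "spin": 0}, {"claw": 0, "dx": 0.0055, "dy": 0.004, "dz": 0.306, "spin": 0}, {"claw": 0, "dx": 0.0055, "dy": 0.004, "dz": 0.306, "spin": 0}, {"claw": 0, "dx": 0.0055, "dy": 0.004, "dz": 0.306, "spin": 0}, {"claw": 0, "dx": 0.0055, "dy": 0.004, "dz": 0.306, "spin": 0}])

```text
clock: 3.12
eef_pos: [0.4559, 0.2583, 0.0106]
eef_rot: [[-1.0, 0.001, 0.003], [0.001, 1.0, 0.002], [-0.003, 0.002, -1.0]]
contact_force: [-1.6, -1.8, 16.6]
finger_gap: 0.0374
gripper_force: 58.2
```

Request:
play_rows(plan=[{"claw": 0, "dx": 0, "dy": 0, "dz": -0.05, "spin": 0}, {"claw": 0, "dx": 0, "dy": 0, "dz": -0.12, "spin": 0}, {"claw": 0, "dx": 0, "dy": 0, "dz": -0.2, "spin": 0}, {"claw": 0, "dx": 0, "dy": 0, "dz": -0.3, "spin": 0}, {"claw": 0, "dx": 0, "dy": 0, "dz": -0.4, "spin": 0}, {"claw": 0, "dx": 0, "dy": -0.05, "dz": -0.48, "spin": 0}, {"claw": 0, "dx": -0.01, "dy": -0.12, "dz": -0.48, "spin": 0}, {"claw": 0, "dx": -0.02, "dy": -0.21, "dz": -0.48, "spin": 0}, {"claw": 0, "dx": -0.04, "dy": -0.3, "dz": -0.48, "spin": 0}, {"claw": 0, "dx": -0.06, "dy": -0.4, "dz": -0.48, "spin": 0}, {"claw": 0, "dx": -0.08, "dy": -0.5, "dz": -0.48, "spin": 0}, {"claw": 0, "dx": -0.1, "dy": -0.6, "dz": -0.48, "spin": 0}, {"claw": 0, "dx": -0.12, "dy": -0.7, "dz": -0.48, "spin": 0}, {"claw": 0, "dx": -0.14, "dy": -0.8, "dz": -0.48, "spin": 0}, {"claw": 0, "dx": -0.14, "dy": -0.88, "dz": -0.48, "spin": 0}, {"claw": 0, "dx": -0.14, "dy": -0.94, "dz": -0.48, "spin": 0}, {"claw": 0, "dx": -0.14, "dy": -0.98, "dz": -0.48, "spin": 0}, {"claw": 0, "dx": -0.14, "dy": -1, "dz": -0.48, "spin": 0}])

```text
clock: 4.62
eef_pos: [0.5101, -0.1452, 0.2011]
eef_rot: [[-1.0, 0.004, 0.001], [0.004, 1.0, -0.001], [-0.001, -0.001, -1.0]]
contact_force: [-0.0, -0.9, -1.7]
finger_gap: 0.0373
gripper_force: 61.2
```

Request:
play_rows(plan=[{"claw": 0, "dx": 0, "dy": -0.05, "dz": 0, "spin": 0}, {"claw": 0, "dx": 0, "dy": -0.12, "dz": 0, "spin": 0}, {"claw": 0, "dx": 0, "dy": -0.2, "dz": 0, "spin": 0}, {"claw": 0, "dx": 0, "dy": -0.26, "dz": 0, "spin": 0}, {"claw": 0, "dx": 0, "dy": -0.3, "dz": 0, "spin": 0}, {"claw": 0, "dx": 0, "dy": -0.3, "dz": 0, "spin": 0}, {"claw": 0, "dx": 0, "dy": -0.3, "dz": 0, "spin": 0}])

```text
clock: 5.2
eef_pos: [0.5106, -0.2621, 0.2007]
eef_rot: [[-1.0, 0.001, 0.0], [0.001, 1.0, 0.0], [-0.0, 0.0, -1.0]]
contact_force: [0.2, 1.0, -2.8]
finger_gap: 0.0373
gripper_force: 61.2
```

Run:
```python
from h import *
meas('wst',(.4414,-.2613),[(.055,.012)])
```

```text
tcp [ 0.5106 -0.2621  0.2007] t 5.2
0.055 0.012 [ 0.4404 -0.2623] 0.055 131 d-units dx,dy [ 0.1755 -0.0006]
```

View pics/wst.png

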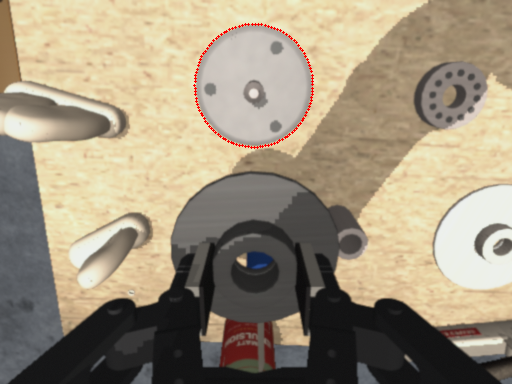

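The stand base is at (254,86), with the spindle's bright tip at (253,93). The foot is held level at about (255,246).

Run:
```python
from h import *
im=pickle.load(open('pics/wst.pkl','rb'))
g=cv2.cvtColor(np.asarray(im['pixels']),cv2.COLOR_BGR2GRAY)
w=g[80:106,240:268].astype(float); print(g[84:104,244:266])
for z in(.087,): print('tip',p2w(im,[(253,93)],z))
for r,z in[(.042,.196),(.020,.212)]:
    f=fitc(im,(.5106,-.2621),r,z);print(r,f)
```

```text
[[198 188 165 145 140 143 145 147 147 147 145 144 142 141 137 128 133 161
  185 194 196 196]
 [194 173 148 138 142 145 147 147 148 146 144 143 144 142 139 133 128 138
  165 189 195 196]
 [188 162 142 139 142 146 147 148 148 146 145 143 142 141 139 135 130 129
  147 182 194 196]
 [178 151 140 140 142 145 147 148 151 155 150 145 142 140 137 135 131 131
  142 169 190 196]
 [163 141 138 140 142 145 151 163 176 185 178 165 152 141 136 133 130 130
  136 157 187 196]
 [152 136 136 139 142 150 173 203 217 220 216 207 187 154 135 128 128 129
  134 153 187 197]
 [144 133 133 137 144 167 206 226 230 230 228 225 216 183 140 120 123 127
  133 153 185 197]
 [140 131 132 135 149 186 223 231 232 231 229 229 225 204 149 114 120 126
  130 144 171 189]
 [135 128 130 135 157 202 227 232 231 230 229 228 227 214 164 119 117 123
  126 131 145 167]
 [132 126 128 133 162 210 228 230 230 229 228 227 226 217 175 122 114 121
  124 124 127 153]
 [134 124 125 129 154 201 226 230 230 228 226 226 225 213 166 118 113 119
  122 124 126 150]
 [144 125 122 124 139 178 219 228 229 227 226 225 222 201 147 113 112 116
  1
[... 269 characters left out ...]
08 114
  118 122 128 147]
 [191 174 144 122 114 113 113 116 117 118 116 114 110 106 106 107 109 117
  123 125 127 135]
 [199 192 173 143 121 113 110 109 107 106 105 106 106 105 105 107 114 123
  126 126 126 128]
 [200 199 192 173 145 124 115 112 108 106 105 107 108 106 106 112 121 126
  127 127 126 126]
 [200 201 199 193 177 156 141 132 117 107 106 111 116 113 111 120 125 127
  127 126 126 131]
 [200 201 200 199 195 186 177 163 130 113 111 118 124 122 121 124 126 127
  126 126 129 143]]
tip [[ 0.44024819 -0.26245006  0.087     ]]
0.042 (array([ 0.5086, -0.2621]), np.float64(0.042), np.float32(128.2494))
0.02 (array([ 0.5086, -0.2621]), np.float64(0.018000000000000002), np.float32(106.05402))
```

Request:
play_rows(plan=[{"claw": 0, "dx": 0.06, "dy": -0.001, "dz": 0, "spin": 0}, {"claw": 0, "dx": 0.13, "dy": -0.001, "dz": 0.03, "spin": 0}, {"claw": 0, "dx": 0.171, "dy": -0.001, "dz": 0.1, "spin": 0}, {"claw": 0, "dx": 0.171, "dy": -0.001, "dz": 0.18, "spin": 0}, {"claw": 0, "dx": 0.171, "dy": -0.001, "dz": 0.22, "spin": 0}, {"claw": 0, "dx": 0.171, "dy": -0.001, "dz": 0.22, "spin": 0}, {"claw": 0, "dx": 0.171, "dy": -0.001, "dz": 0.24, "spin": 0}, {"claw": 0, "dx": 0.171, "dy": -0.001, "dz": 0.26, "spin": 0}, {"claw": 0, "dx": 0.171, "dy": -0.001, "dz": 0.28, "spin": 0}, {"claw": 0, "dx": 0.171, "dy": -0.001, "dz": 0.3, "spin": 0}, {"claw": 0, "dx": 0.171, "dy": -0.001, "dz": 0.3, "spin": 0}])

```text
clock: 6.17
eef_pos: [0.442, -0.2622, 0.0794]
eef_rot: [[-1.0, 0.0, -0.001], [0.0, 1.0, 0.001], [0.001, 0.001, -1.0]]
contact_force: [0.4, 0.4, -2.2]
finger_gap: 0.0372
gripper_force: 61.2
```

Request:
play_rows(plan=[{"claw": 0, "dx": 0, "dy": 0, "dz": 0.04, "spin": 0}, {"claw": 0, "dx": 0, "dy": 0, "dz": 0.08, "spin": 0}, {"claw": 0, "dx": 0, "dy": 0, "dz": 0.115, "spin": 0}, {"claw": 0, "dx": 0, "dy": 0, "dz": 0.13, "spin": 0}, {"claw": 0, "dx": 0, "dy": 0, "dz": 0.138, "spin": 0}, {"claw": 0, "dx": 0, "dy": 0, "dz": 0.14, "spin": 0}, {"claw": 0, "dx": 0, "dy": 0, "dz": 0.14, "spin": 0}])

```text
clock: 6.75
eef_pos: [0.4426, -0.2628, 0.0249]
eef_rot: [[-1.0, 0.0, 0.0], [0.0, 1.0, -0.0], [-0.0, -0.0, -1.0]]
contact_force: [-0.1, 0.2, -2.1]
finger_gap: 0.0373
gripper_force: 61.2
```

Request:
play_rows(plan=[{"claw": 0, "dx": 0, "dy": 0, "dz": 0.004, "spin": 0}, {"claw": 0, "dx": 0, "dy": 0, "dz": 0.007, "spin": 0}, {"claw": 0, "dx": 0, "dy": 0, "dz": 0.008, "spin": 0}, {"claw": 0, "dx": 0, "dy": 0, "dz": 0.008, "spin": 0}])

```text
clock: 7.08
eef_pos: [0.4429, -0.2629, 0.0227]
eef_rot: [[-1.0, 0.0, 0.002], [0.0, 1.0, -0.001], [-0.002, -0.001, -1.0]]
contact_force: [-2.4, 1.5, 12.5]
finger_gap: 0.037
gripper_force: 62.6
```

Request:
play_rows(plan=[{"claw": 1, "dx": 0, "dy": 0, "dz": 0, "spin": 0}, {"claw": 1, "dx": 0, "dy": 0, "dz": 0, "spin": 0}, {"claw": 1, "dx": 0, "dy": 0, "dz": 0, "spin": 0}, {"claw": 1, "dx": 0, "dy": 0, "dz": 0, "spin": 0}, {"claw": 1, "dx": 0, "dy": 0, "dz": 0, "spin": 0}, {"claw": 1, "dx": 0, "dy": 0, "dz": 0, "spin": 0}, {"claw": 1, "dx": 0, "dy": 0, "dz": -0.05, "spin": 0}, {"claw": 1, "dx": 0, "dy": 0, "dz": -0.12, "spin": 0}, {"claw": 1, "dx": 0, "dy": 0, "dz": -0.2, "spin": 0}, {"claw": 1, "dx": 0, "dy": 0, "dz": -0.28, "spin": 0}, {"claw": 1, "dx": 0, "dy": 0.03, "dz": -0.34, "spin": 0}, {"claw": 1, "dx": 0, "dy": 0.12, "dz": -0.34, "spin": 0}, {"claw": 1, "dx": 0, "dy": 0.22, "dz": -0.33, "spin": 0}, {"claw": 1, "dx": -0.02, "dy": 0.32, "dz": -0.3, "spin": 0}, {"claw": 1, "dx": -0.023, "dy": 0.42, "dz": -0.27, "spin": 0}, {"claw": 1, "dx": -0.023, "dy": 0.477, "dz": -0.27, "spin": 0}, {"claw": 1, "dx": -0.023, "dy": 0.477, "dz": -0.27, "spin": 0}, {"claw": 1, "dx": -0.023, "dy": 0.477, "dz": -0.27, "spin": 0}])

```text
clock: 8.58
eef_pos: [0.4516, -0.0704, 0.1292]
eef_rot: [[-1.0, -0.003, -0.0], [-0.003, 1.0, 0.0], [0.0, 0.0, -1.0]]
contact_force: [-0.9, -0.2, 0.3]
finger_gap: 0.0851
gripper_force: 0.0
```

Run:
```python
from h import *
meas('wbr',(.4520,-.0720),[(.031,.018),(.0105,.018)])
```

```text
tcp [ 0.4516 -0.0704  0.1292] t 8.58
0.031 0.018 [ 0.44  -0.076] 0.029 71 d-units dx,dy [ 0.0289 -0.014 ]
0.0105 0.018 [ 0.446 -0.076] 0.0075 166 d-units dx,dy [ 0.0139 -0.014 ]
```

View pics/wbr.png

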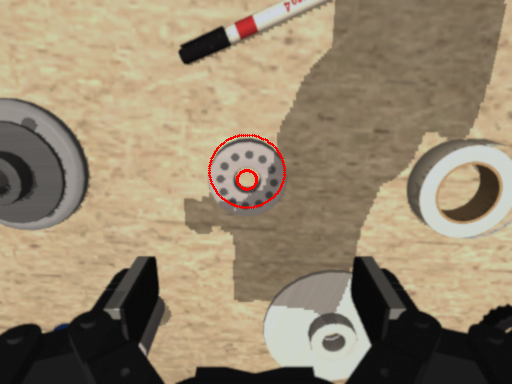

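The bearing's ball circle and bore are centred at (247.5,180.5), which gives (.446,-.076). The outer-rim fit drifted onto the ring's wall, so I use the bore.

Request:
play_rows(plan=[{"claw": 1, "dx": 0.014, "dy": -0.014, "dz": 0.1, "spin": 0}, {"claw": 1, "dx": 0.014, "dy": -0.014, "dz": 0.2, "spin": 0}, {"claw": 1, "dx": 0.014, "dy": -0.014, "dz": 0.27, "spin": 0}, {"claw": 1, "dx": 0.014, "dy": -0.014, "dz": 0.308, "spin": 0}, {"claw": 1, "dx": 0.014, "dy": -0.014, "dz": 0.308, "spin": 0}, {"claw": 0, "dx": 0.014, "dy": -0.014, "dz": 0.308, "spin": 0}, {"claw": 0, "dx": 0.014, "dy": -0.014, "dz": 0.308, "spin": 0}, {"claw": 0, "dx": 0.014, "dy": -0.014, "dz": 0.308, "spin": 0}, {"claw": 0, "dx": 0.014, "dy": -0.014, "dz": 0.308, "spin": 0}, {"claw": 0, "dx": 0.014, "dy": -0.014, "dz": 0.308, "spin": 0}, {"claw": 0, "dx": 0.014, "dy": -0.014, "dz": 0.308, "spin": 0}, {"claw": 0, "dx": 0.014, "dy": -0.014, "dz": 0.308, "spin": 0}, {"claw": 0, "dx": 0.014, "dy": -0.014, "dz": 0.308, "spin": 0}])

```text
clock: 9.72
eef_pos: [0.4466, -0.0782, 0.0082]
eef_rot: [[-1.0, 0.001, 0.003], [0.001, 1.0, -0.001], [-0.003, -0.001, -1.0]]
contact_force: [-2.8, -1.8, 10.9]
finger_gap: 0.0586
gripper_force: 61.6
```

Request:
play_rows(plan=[{"claw": 0, "dx": 0, "dy": 0, "dz": -0.05, "spin": 0}, {"claw": 0, "dx": 0, "dy": 0, "dz": -0.12, "spin": 0}, {"claw": 0, "dx": 0, "dy": 0, "dz": -0.2, "spin": 0}, {"claw": 0, "dx": 0, "dy": 0, "dz": -0.3, "spin": 0}, {"claw": 0, "dx": -0.02, "dy": -0.03, "dz": -0.4, "spin": 0}, {"claw": 0, "dx": -0.06, "dy": -0.1, "dz": -0.48, "spin": 0}, {"claw": 0, "dx": -0.1, "dy": -0.19, "dz": -0.48, "spin": 0}, {"claw": 0, "dx": -0.14, "dy": -0.28, "dz": -0.48, "spin": 0}, {"claw": 0, "dx": -0.16, "dy": -0.37, "dz": -0.48, "spin": 0}, {"claw": 0, "dx": -0.16, "dy": -0.43, "dz": -0.48, "spin": 0}, {"claw": 0, "dx": -0.16, "dy": -0.46, "dz": -0.48, "spin": 0}, {"claw": 0, "dx": -0.16, "dy": -0.46, "dz": -0.48, "spin": 0}, {"claw": 0, "dx": -0.16, "dy": -0.46, "dz": -0.48, "spin": 0}])

```text
clock: 10.8
eef_pos: [0.5094, -0.2613, 0.1989]
eef_rot: [[-1.0, 0.001, 0.001], [0.001, 1.0, 0.0], [-0.001, 0.0, -1.0]]
contact_force: [-0.5, 0.4, -1.5]
finger_gap: 0.0584
gripper_force: 65.0
```

Run:
```python
from h import *
p=arm.sense()['eef_pos']
meas('wst2',(p[0],p[1]),[(.031,p[2]+.010),(.0105,p[2]+.010)])
im=pickle.load(open('pics/wst2.pkl','rb'));print(w2p(im,[.4402,-.2624,.087]))
```

```text
tcp [ 0.5094 -0.2613  0.1989] t 10.8
0.031 0.20892107034457189 [ 0.5094 -0.2603] 0.029 223 d-units dx,dy [-0.      0.0025]
0.0105 0.20892107034457189 [ 0.5054 -0.2583] 0.0075 205 d-units dx,dy [0.01   0.0075]
[[251.99110153  94.69622407]]
```

View pics/wst2.png

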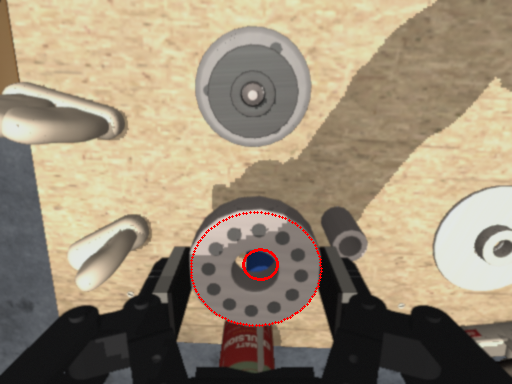

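The foot is seated concentrically on the spindle at (252,94). The bearing is held level, with its rim centred at (256,268).

Request:
play_rows(plan=[{"claw": 0, "dx": 0.06, "dy": -0.004, "dz": 0, "spin": 0}, {"claw": 0, "dx": 0.13, "dy": -0.004, "dz": 0.03, "spin": 0}, {"claw": 0, "dx": 0.173, "dy": -0.004, "dz": 0.1, "spin": 0}, {"claw": 0, "dx": 0.173, "dy": -0.004, "dz": 0.18, "spin": 0}, {"claw": 0, "dx": 0.173, "dy": -0.004, "dz": 0.22, "spin": 0}, {"claw": 0, "dx": 0.173, "dy": -0.004, "dz": 0.22, "spin": 0}, {"claw": 0, "dx": 0.173, "dy": -0.004, "dz": 0.24, "spin": 0}, {"claw": 0, "dx": 0.173, "dy": -0.004, "dz": 0.26, "spin": 0}, {"claw": 0, "dx": 0.173, "dy": -0.004, "dz": 0.28, "spin": 0}, {"claw": 0, "dx": 0.173, "dy": -0.004, "dz": 0.3, "spin": 0}, {"claw": 0, "dx": 0.173, "dy": -0.004, "dz": 0.3, "spin": 0}])

```text
clock: 11.77
eef_pos: [0.4404, -0.2625, 0.077]
eef_rot: [[-1.0, -0.0, -0.001], [-0.0, 1.0, 0.001], [0.001, 0.001, -1.0]]
contact_force: [-0.1, -0.3, -2.6]
finger_gap: 0.0582
gripper_force: 65.3
```

Request:
play_rows(plan=[{"claw": 0, "dx": 0, "dy": 0, "dz": 0.03, "spin": 0}, {"claw": 0, "dx": 0, "dy": 0, "dz": 0.06, "spin": 0}, {"claw": 0, "dx": 0, "dy": 0, "dz": 0.075, "spin": 0}, {"claw": 0, "dx": 0, "dy": 0, "dz": 0.083, "spin": 0}, {"claw": 0, "dx": 0, "dy": 0, "dz": 0.087, "spin": 0}, {"claw": 0, "dx": 0, "dy": 0, "dz": 0.09, "spin": 0}, {"claw": 0, "dx": 0, "dy": 0, "dz": 0.09, "spin": 0}])

```text
clock: 12.35
eef_pos: [0.4409, -0.2632, 0.0425]
eef_rot: [[-1.0, 0.0, 0.001], [0.0, 1.0, -0.0], [-0.001, -0.0, -1.0]]
contact_force: [-0.4, 0.6, -2.2]
finger_gap: 0.0585
gripper_force: 65.4
```

Request:
play_rows(plan=[{"claw": 0, "dx": 0, "dy": 0, "dz": 0.003, "spin": 0}, {"claw": 0, "dx": 0, "dy": 0, "dz": 0.005, "spin": 0}, {"claw": 0, "dx": 0, "dy": 0, "dz": 0.005, "spin": 0}])

```text
clock: 12.6
eef_pos: [0.441, -0.2632, 0.0422]
eef_rot: [[-1.0, 0.001, 0.002], [0.001, 1.0, -0.001], [-0.002, -0.001, -1.0]]
contact_force: [-6.0, 3.6, 24.7]
finger_gap: 0.0581
gripper_force: 68.8
```

Request:
play_rows(plan=[{"claw": 1, "dx": 0, "dy": 0, "dz": 0, "spin": 0}, {"claw": 1, "dx": 0, "dy": 0, "dz": 0, "spin": 0}, {"claw": 1, "dx": 0, "dy": 0, "dz": 0, "spin": 0}, {"claw": 1, "dx": 0, "dy": 0, "dz": 0, "spin": 0}, {"claw": 1, "dx": 0, "dy": 0, "dz": 0, "spin": 0}, {"claw": 1, "dx": 0, "dy": 0, "dz": -0.05, "spin": 0}, {"claw": 1, "dx": 0, "dy": 0, "dz": -0.12, "spin": 0}, {"claw": 1, "dx": 0, "dy": 0, "dz": -0.2, "spin": 0}, {"claw": 1, "dx": 0, "dy": 0.02, "dz": -0.28, "spin": 0}, {"claw": 1, "dx": -0.05, "dy": 0.1, "dz": -0.3, "spin": 0}, {"claw": 1, "dx": -0.1, "dy": 0.18, "dz": -0.3, "spin": 0}, {"claw": 1, "dx": -0.15, "dy": 0.26, "dz": -0.3, "spin": 0}, {"claw": 1, "dx": -0.2, "dy": 0.34, "dz": -0.3, "spin": 0}, {"claw": 1, "dx": -0.25, "dy": 0.42, "dz": -0.3, "spin": 0}, {"claw": 1, "dx": -0.3, "dy": 0.5, "dz": -0.26, "spin": 0}, {"claw": 1, "dx": -0.35, "dy": 0.58, "dz": -0.23, "spin": 0}, {"claw": 1, "dx": -0.39, "dy": 0.64, "dz": -0.22, "spin": 0}, {"claw": 1, "dx": -0.4, "dy": 0.66, "dz": -0.22, "spin": 0}, {"claw": 1, "dx": -0.4, "dy": 0.66, "dz": -0.22, "spin": 0}, {"claw": 1, "dx": -0.4, "dy": 0.66, "dz": -0.22, "spin": 0}])

```text
clock: 14.27
eef_pos: [0.6004, 0.0003, 0.1279]
eef_rot: [[-1.0, -0.0, -0.001], [-0.0, 1.0, -0.001], [0.001, -0.001, -1.0]]
contact_force: [-0.1, -0.6, -0.0]
finger_gap: 0.085
gripper_force: 0.0
```

Run:
```python
from h import *
meas('wpl',(.6025,.002),[(.065,.006),(.0105,.022)])
```

```text
tcp [6.004e-01 3.000e-04 1.279e-01] t 14.27
0.065 0.006 [0.6025 0.004 ] 0.063 105 d-units dx,dy [-0.0053  0.0092]
0.0105 0.022 [0.6005 0.003 ] 0.0115 197 d-units dx,dy [-0.0003  0.0067]
```

View pics/wpl.png

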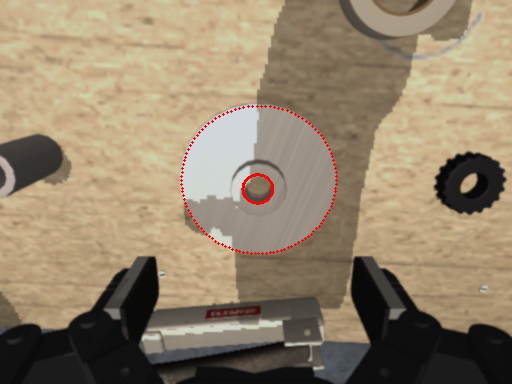

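The platter's rim is centred at (258,180) and its bore at (258,188), which gives about (.602,.0035).

Request:
play_rows(plan=[{"claw": 1, "dx": -0.003, "dy": 0.008, "dz": 0.1, "spin": 0}, {"claw": 1, "dx": -0.003, "dy": 0.008, "dz": 0.2, "spin": 0}, {"claw": 1, "dx": -0.003, "dy": 0.008, "dz": 0.26, "spin": 0}, {"claw": 1, "dx": -0.003, "dy": 0.008, "dz": 0.297, "spin": 0}, {"claw": 1, "dx": -0.003, "dy": 0.008, "dz": 0.297, "spin": 0}, {"claw": 0, "dx": -0.003, "dy": 0.008, "dz": 0.297, "spin": 0}, {"claw": 0, "dx": -0.003, "dy": 0.008, "dz": 0.297, "spin": 0}, {"claw": 0, "dx": -0.003, "dy": 0.008, "dz": 0.297, "spin": 0}, {"claw": 0, "dx": -0.003, "dy": 0.008, "dz": 0.297, "spin": 0}, {"claw": 0, "dx": -0.003, "dy": 0.008, "dz": 0.297, "spin": 0}, {"claw": 0, "dx": -0.003, "dy": 0.008, "dz": 0.297, "spin": 0}, {"claw": 0, "dx": -0.003, "dy": 0.008, "dz": 0.297, "spin": 0}, {"claw": 0, "dx": -0.003, "dy": 0.008, "dz": 0.297, "spin": 0}, {"claw": 0, "dx": -0.003, "dy": 0.008, "dz": 0.297, "spin": 0}])

```text
clock: 15.48
eef_pos: [0.603, 0.0035, 0.0116]
eef_rot: [[-1.0, 0.001, 0.003], [0.001, 1.0, -0.0], [-0.003, -0.0, -1.0]]
contact_force: [-2.7, -1.4, 11.8]
finger_gap: 0.0409
gripper_force: 59.0
```

Request:
play_rows(plan=[{"claw": 0, "dx": 0, "dy": 0, "dz": -0.04, "spin": 0}, {"claw": 0, "dx": 0, "dy": 0, "dz": -0.1, "spin": 0}, {"claw": 0, "dx": 0, "dy": 0, "dz": -0.18, "spin": 0}, {"claw": 0, "dx": 0, "dy": 0, "dz": -0.27, "spin": 0}, {"claw": 0, "dx": 0, "dy": 0, "dz": -0.36, "spin": 0}, {"claw": 0, "dx": 0, "dy": -0.03, "dz": -0.44, "spin": 0}, {"claw": 0, "dx": 0.02, "dy": -0.09, "dz": -0.48, "spin": 0}, {"claw": 0, "dx": 0.04, "dy": -0.17, "dz": -0.48, "spin": 0}, {"claw": 0, "dx": 0.07, "dy": -0.25, "dz": -0.48, "spin": 0}, {"claw": 0, "dx": 0.1, "dy": -0.33, "dz": -0.48, "spin": 0}, {"claw": 0, "dx": 0.13, "dy": -0.41, "dz": -0.48, "spin": 0}, {"claw": 0, "dx": 0.16, "dy": -0.49, "dz": -0.48, "spin": 0}, {"claw": 0, "dx": 0.18, "dy": -0.56, "dz": -0.48, "spin": 0}, {"claw": 0, "dx": 0.19, "dy": -0.62, "dz": -0.48, "spin": 0}, {"claw": 0, "dx": 0.195, "dy": -0.65, "dz": -0.48, "spin": 0}, {"claw": 0, "dx": 0.195, "dy": -0.664, "dz": -0.48, "spin": 0}, {"claw": 0, "dx": 0.195, "dy": -0.664, "dz": -0.48, "spin": 0}, {"claw": 0, "dx": 0.195, "dy": -0.664, "dz": -0.48, "spin": 0}])

```text
clock: 16.98
eef_pos: [0.5245, -0.2598, 0.2013]
eef_rot: [[-1.0, -0.001, 0.0], [-0.001, 1.0, 0.001], [-0.0, 0.001, -1.0]]
contact_force: [-0.4, 0.7, -3.7]
finger_gap: 0.0407
gripper_force: 61.8
```

Run:
```python
from h import *
p=arm.sense()['eef_pos']
meas('wst3',(p[0],p[1]),[(.065,p[2]-.0056),(.0105,p[2]+.0104)])
im=pickle.load(open('pics/wst3.pkl','rb'));print(w2p(im,[.4402,-.2624,.087]))
```

```text
tcp [ 0.5245 -0.2598  0.2013] t 16.98
0.065 0.19571264566705862 [ 0.5235 -0.2608] 0.063 106 d-units dx,dy [ 0.0025 -0.0025]
0.0105 0.2117126456670586 [ 0.5225 -0.2598] 0.0105 192 d-units dx,dy [0.005 0.   ]
[[250.00331385  72.64640441]]
```

View pics/wst3.png

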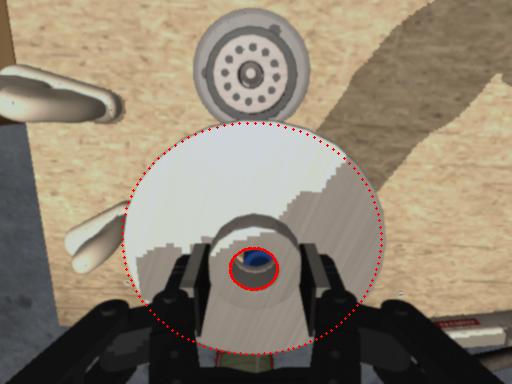

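The stack is concentric at (250,73), and the platter is held level with its bore at (254,268).

Request:
play_rows(plan=[{"claw": 0, "dx": 0.06, "dy": -0.006, "dz": 0, "spin": 0}, {"claw": 0, "dx": 0.13, "dy": -0.006, "dz": 0.02, "spin": 0}, {"claw": 0, "dx": 0.19, "dy": -0.006, "dz": 0.08, "spin": 0}, {"claw": 0, "dx": 0.2065, "dy": -0.006, "dz": 0.16, "spin": 0}, {"claw": 0, "dx": 0.2065, "dy": -0.006, "dz": 0.21, "spin": 0}, {"claw": 0, "dx": 0.2065, "dy": -0.006, "dz": 0.22, "spin": 0}, {"claw": 0, "dx": 0.2065, "dy": -0.006, "dz": 0.22, "spin": 0}, {"claw": 0, "dx": 0.2065, "dy": -0.006, "dz": 0.24, "spin": 0}, {"claw": 0, "dx": 0.2065, "dy": -0.006, "dz": 0.26, "spin": 0}, {"claw": 0, "dx": 0.2065, "dy": -0.006, "dz": 0.28, "spin": 0}, {"claw": 0, "dx": 0.2065, "dy": -0.006, "dz": 0.29, "spin": 0}, {"claw": 0, "dx": 0.2065, "dy": -0.006, "dz": 0.29, "spin": 0}])

```text
clock: 18.03
eef_pos: [0.4411, -0.2635, 0.0845]
eef_rot: [[-1.0, 0.0, -0.001], [0.0, 1.0, 0.001], [0.001, 0.001, -1.0]]
contact_force: [-0.4, 0.2, -4.2]
finger_gap: 0.0408
gripper_force: 62.0
```

Request:
play_rows(plan=[{"claw": 0, "dx": 0, "dy": 0, "dz": 0.02, "spin": 0}, {"claw": 0, "dx": 0, "dy": 0, "dz": 0.035, "spin": 0}, {"claw": 0, "dx": 0, "dy": 0, "dz": 0.045, "spin": 0}, {"claw": 0, "dx": 0, "dy": 0, "dz": 0.05, "spin": 0}, {"claw": 0, "dx": 0, "dy": 0, "dz": 0.054, "spin": 0}, {"claw": 0, "dx": 0, "dy": 0, "dz": 0.056, "spin": 0}, {"claw": 0, "dx": 0, "dy": 0, "dz": 0.056, "spin": 0}])

```text
clock: 18.62
eef_pos: [0.4412, -0.2637, 0.0636]
eef_rot: [[-1.0, 0.0, 0.0], [0.0, 1.0, 0.0], [-0.0, 0.0, -1.0]]
contact_force: [-3.2, 2.1, 5.9]
finger_gap: 0.0409
gripper_force: 63.1
```

Request:
play_rows(plan=[{"claw": 1, "dx": 0, "dy": 0, "dz": 0, "spin": 0}, {"claw": 1, "dx": 0, "dy": 0, "dz": 0, "spin": 0}, {"claw": 1, "dx": 0, "dy": 0, "dz": 0, "spin": 0}, {"claw": 1, "dx": 0, "dy": 0, "dz": 0, "spin": 0}, {"claw": 1, "dx": 0, "dy": 0, "dz": 0, "spin": 0}, {"claw": 1, "dx": 0, "dy": 0, "dz": 0, "spin": 0}, {"claw": 1, "dx": 0, "dy": 0, "dz": -0.05, "spin": 0}, {"claw": 1, "dx": 0, "dy": 0, "dz": -0.12, "spin": 0}, {"claw": 1, "dx": 0, "dy": 0, "dz": -0.2, "spin": 0}, {"claw": 1, "dx": 0, "dy": 0.02, "dz": -0.26, "spin": 0}, {"claw": 1, "dx": -0.03, "dy": 0.1, "dz": -0.28, "spin": 0}, {"claw": 1, "dx": -0.07, "dy": 0.19, "dz": -0.28, "spin": 0}, {"claw": 1, "dx": -0.11, "dy": 0.28, "dz": -0.28, "spin": 0}, {"claw": 1, "dx": -0.15, "dy": 0.37, "dz": -0.28, "spin": 0}, {"claw": 1, "dx": -0.19, "dy": 0.46, "dz": -0.28, "spin": 0}, {"claw": 1, "dx": -0.23, "dy": 0.55, "dz": -0.28, "spin": 0}, {"claw": 1, "dx": -0.27, "dy": 0.64, "dz": -0.28, "spin": 0}, {"claw": 1, "dx": -0.31, "dy": 0.73, "dz": -0.28, "spin": 0}, {"claw": 1, "dx": -0.35, "dy": 0.82, "dz": -0.28, "spin": 0}, {"claw": 1, "dx": -0.39, "dy": 0.9, "dz": -0.28, "spin": 0}])

```text
clock: 20.28
eef_pos: [0.5978, 0.0991, 0.1748]
eef_rot: [[-1.0, -0.001, -0.0], [-0.001, 1.0, 0.0], [0.0, 0.0, -1.0]]
contact_force: [1.2, -0.7, -1.0]
finger_gap: 0.0854
gripper_force: 0.0
```

Request:
play_rows(plan=[{"claw": 1, "dx": 0, "dy": 0.08, "dz": 0.03, "spin": 0}, {"claw": 1, "dx": -0.006, "dy": 0.15, "dz": 0.08, "spin": 0}, {"claw": 1, "dx": -0.006, "dy": 0.19, "dz": 0.12, "spin": 0}, {"claw": 1, "dx": -0.006, "dy": 0.19, "dz": 0.12, "spin": 0}, {"claw": 1, "dx": -0.006, "dy": 0.19, "dz": 0.12, "spin": 0}])

```text
clock: 20.7
eef_pos: [0.599, 0.1731, 0.1257]
eef_rot: [[-1.0, -0.002, -0.002], [-0.002, 1.0, -0.001], [0.002, -0.001, -1.0]]
contact_force: [0.9, -0.9, 0.0]
finger_gap: 0.0857
gripper_force: 0.0
```

Run:
```python
from h import *
meas('wnut',(.5997,.1720),[(.024,.016),(.0105,.016)])
```

```text
tcp [0.599  0.1731 0.1257] t 20.7
0.024 0.016 [0.5977 0.175 ] 0.024 272 d-units dx,dy [0.0031 0.0049]
0.0105 0.016 [0.5977 0.175 ] 0.0085 277 d-units dx,dy [0.0031 0.0049]
```

View pics/wnut.png

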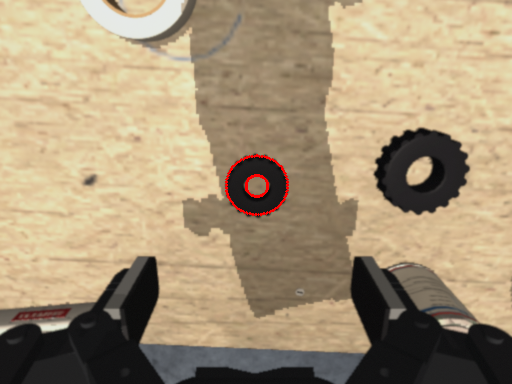

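The small nut is at (257,185) with a radius of 24 mm, so it is the right one. The larger nut is at (425,170).

Request:
play_rows(plan=[{"claw": 1, "dx": 0.003, "dy": 0.005, "dz": 0.1, "spin": 0}, {"claw": 1, "dx": 0.003, "dy": 0.005, "dz": 0.2, "spin": 0}, {"claw": 1, "dx": 0.003, "dy": 0.005, "dz": 0.26, "spin": 0}, {"claw": 1, "dx": 0.003, "dy": 0.005, "dz": 0.3, "spin": 0}, {"claw": 1, "dx": 0.003, "dy": 0.005, "dz": 0.3, "spin": 0}, {"claw": 0, "dx": 0.003, "dy": 0.005, "dz": 0.3, "spin": 0}, {"claw": 0, "dx": 0.003, "dy": 0.005, "dz": 0.3, "spin": 0}, {"claw": 0, "dx": 0.003, "dy": 0.005, "dz": 0.3, "spin": 0}, {"claw": 0, "dx": 0.003, "dy": 0.005, "dz": 0.3, "spin": 0}, {"claw": 0, "dx": 0.003, "dy": 0.005, "dz": 0.3, "spin": 0}, {"claw": 0, "dx": 0.003, "dy": 0.005, "dz": 0.3, "spin": 0}, {"claw": 0, "dx": 0.003, "dy": 0.005, "dz": 0.3, "spin": 0}, {"claw": 0, "dx": 0.003, "dy": 0.005, "dz": 0.3, "spin": 0}, {"claw": 0, "dx": 0.003, "dy": 0.005, "dz": 0.3, "spin": 0}])

```text
clock: 21.92
eef_pos: [0.6, 0.1741, 0.0096]
eef_rot: [[-1.0, 0.001, 0.003], [0.001, 1.0, 0.001], [-0.003, 0.001, -1.0]]
contact_force: [-2.8, -1.7, 12.7]
finger_gap: 0.0436
gripper_force: 59.0
```

Request:
play_rows(plan=[{"claw": 0, "dx": 0, "dy": 0, "dz": -0.04, "spin": 0}, {"claw": 0, "dx": 0, "dy": 0, "dz": -0.1, "spin": 0}, {"claw": 0, "dx": 0, "dy": 0, "dz": -0.18, "spin": 0}, {"claw": 0, "dx": 0, "dy": 0, "dz": -0.27, "spin": 0}, {"claw": 0, "dx": 0, "dy": 0, "dz": -0.36, "spin": 0}, {"claw": 0, "dx": 0, "dy": -0.03, "dz": -0.44, "spin": 0}, {"claw": 0, "dx": 0.02, "dy": -0.1, "dz": -0.48, "spin": 0}, {"claw": 0, "dx": 0.04, "dy": -0.19, "dz": -0.48, "spin": 0}, {"claw": 0, "dx": 0.06, "dy": -0.29, "dz": -0.48, "spin": 0}, {"claw": 0, "dx": 0.08, "dy": -0.39, "dz": -0.48, "spin": 0}, {"claw": 0, "dx": 0.1, "dy": -0.49, "dz": -0.48, "spin": 0}, {"claw": 0, "dx": 0.12, "dy": -0.59, "dz": -0.48, "spin": 0}, {"claw": 0, "dx": 0.14, "dy": -0.69, "dz": -0.48, "spin": 0}, {"claw": 0, "dx": 0.16, "dy": -0.79, "dz": -0.48, "spin": 0}, {"claw": 0, "dx": 0.18, "dy": -0.88, "dz": -0.48, "spin": 0}, {"claw": 0, "dx": 0.18, "dy": -0.95, "dz": -0.48, "spin": 0}, {"claw": 0, "dx": 0.18, "dy": -0.99, "dz": -0.48, "spin": 0}, {"claw": 0, "dx": 0.18, "dy": -0.99, "dz": -0.48, "spin": 0}])

```text
clock: 23.42
eef_pos: [0.5255, -0.227, 0.2003]
eef_rot: [[-1.0, 0.006, 0.002], [0.006, 1.0, -0.003], [-0.002, -0.003, -1.0]]
contact_force: [0.1, -1.0, -0.9]
finger_gap: 0.043
gripper_force: 61.1
```

Request:
play_rows(plan=[{"claw": 0, "dx": 0, "dy": -0.03, "dz": 0, "spin": 0}, {"claw": 0, "dx": 0, "dy": -0.07, "dz": 0, "spin": 0}, {"claw": 0, "dx": 0, "dy": -0.1, "dz": 0, "spin": 0}, {"claw": 0, "dx": 0, "dy": -0.1, "dz": 0, "spin": 0}, {"claw": 0, "dx": 0, "dy": -0.1, "dz": 0, "spin": 0}])

```text
clock: 23.83
eef_pos: [0.5266, -0.2619, 0.199]
eef_rot: [[-1.0, 0.001, 0.0], [0.001, 1.0, 0.0], [-0.0, 0.0, -1.0]]
contact_force: [-0.1, 0.2, 0.0]
finger_gap: 0.043
gripper_force: 61.1
```

Run:
```python
from h import *
p=arm.sense()['eef_pos']
meas('wst4',(p[0],p[1]),[(.024,p[2]+.009),(.0105,p[2]+.009)])
im=pickle.load(open('pics/wst4.pkl','rb'));print(w2p(im,[.4402,-.2624,.087]))
```

```text
tcp [ 0.5266 -0.2619  0.199 ] t 23.83
0.024 0.20804795684972366 [ 0.5216 -0.2619] 0.025 288 d-units dx,dy [0.0125 0.    ]
0.0105 0.20804795684972366 [ 0.5446 -0.2439] 0.0075 260 d-units dx,dy [-0.045  0.045]
[[252.85574787  69.61493301]]
```

View pics/wst4.png

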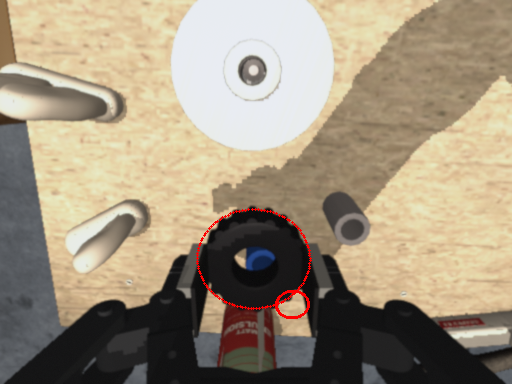

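The platter is seated concentrically at (253,70). The nut is held level, with its bore near (256,264). The bore fit failed, so I back-project that pixel and check the rim overlay.

Run:
```python
from h import *
im=pickle.load(open('pics/wst4.pkl','rb'));z=im['s']['eef_pos'][2]+.0064
v=np.asarray(im['pixels']);print(p2w(im,[(256,264),(256,246),(256,283),(256,308)],z))
print(fitc(im,(.5266,-.2619),.024,z))
a=np.linspace(0,6.28,200);v=v.copy()
for c,col in((.5216,(0,0,255)),(.5256,(0,255,0))):
  for r in(.0105,.024):
    for u in w2p(im,np.c_[c+r*np.cos(a),-.2619+r*np.sin(a),a*0+z]): v[int(round(u[1])),int(round(u[0]))]=col
v=cv2.convertScaleAbs(cv2.resize(v[190:330,170:340],None,fx=4,fy=4,interpolation=0),alpha=2,beta=20);cv2.imwrite('pics/c4.png',v)
```

```text
[[ 0.5245765  -0.26072892  0.20544796]
 [ 0.51538345 -0.26072418  0.20544796]
 [ 0.53468643 -0.2607341   0.20544796]
 [ 0.54867332 -0.26074119  0.20544796]]
(array([ 0.5226, -0.2619]), np.float64(0.025), np.float32(279.93298))
```

View pics/c4.png

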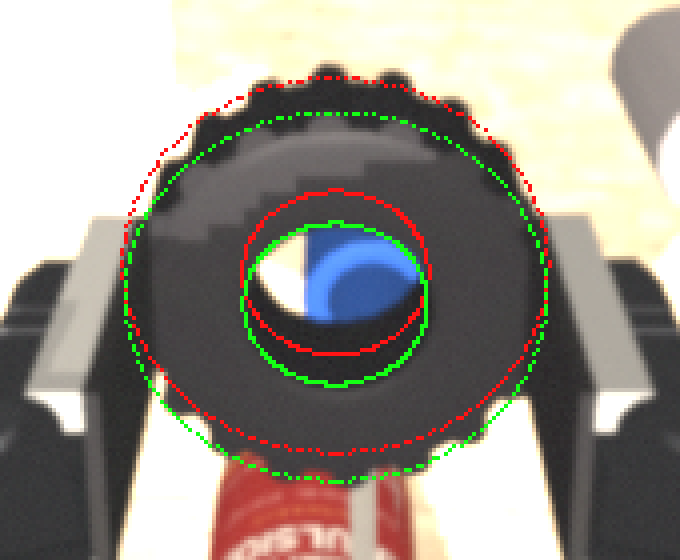

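The green overlay matches the bore, so the nut's centre is at X ≈ .5254.

Request:
play_rows(plan=[{"claw": 0, "dx": 0.06, "dy": -0.003, "dz": 0, "spin": 0}, {"claw": 0, "dx": 0.13, "dy": -0.003, "dz": 0.02, "spin": 0}, {"claw": 0, "dx": 0.19, "dy": -0.003, "dz": 0.08, "spin": 0}, {"claw": 0, "dx": 0.213, "dy": -0.003, "dz": 0.16, "spin": 0}, {"claw": 0, "dx": 0.213, "dy": -0.003, "dz": 0.2, "spin": 0}, {"claw": 0, "dx": 0.213, "dy": -0.003, "dz": 0.22, "spin": 0}, {"claw": 0, "dx": 0.213, "dy": -0.003, "dz": 0.22, "spin": 0}, {"claw": 0, "dx": 0.213, "dy": -0.003, "dz": 0.235, "spin": 0}, {"claw": 0, "dx": 0.213, "dy": -0.003, "dz": 0.25, "spin": 0}, {"claw": 0, "dx": 0.213, "dy": -0.003, "dz": 0.26, "spin": 0}, {"claw": 0, "dx": 0.213, "dy": -0.003, "dz": 0.26, "spin": 0}])

```text
clock: 24.8
eef_pos: [0.4415, -0.2628, 0.0945]
eef_rot: [[-1.0, -0.0, -0.0], [-0.0, 1.0, 0.0], [0.0, 0.0, -1.0]]
contact_force: [0.5, 0.2, -1.0]
finger_gap: 0.0429
gripper_force: 61.2
```

Request:
play_rows(plan=[{"claw": 0, "dx": 0, "dy": 0, "dz": 0.01, "spin": 0}, {"claw": 0, "dx": 0, "dy": 0, "dz": 0.018, "spin": 0}, {"claw": 0, "dx": 0, "dy": 0, "dz": 0.024, "spin": 0}, {"claw": 0, "dx": 0, "dy": 0, "dz": 0.028, "spin": 0}, {"claw": 0, "dx": 0, "dy": 0, "dz": 0.03, "spin": 0}, {"claw": 0, "dx": 0, "dy": 0, "dz": 0.03, "spin": 0}])

```text
clock: 25.3
eef_pos: [0.4413, -0.263, 0.0836]
eef_rot: [[-1.0, 0.0, 0.0], [0.0, 1.0, 0.0], [-0.0, 0.0, -1.0]]
contact_force: [-3.4, 2.2, 9.8]
finger_gap: 0.0429
gripper_force: 62.8
```

Seated at the expected height. Next I release and back off.

Request:
play_rows(plan=[{"claw": 1, "dx": 0, "dy": 0, "dz": 0, "spin": 0}, {"claw": 1, "dx": 0, "dy": 0, "dz": 0, "spin": 0}, {"claw": 1, "dx": 0, "dy": 0, "dz": 0, "spin": 0}, {"claw": 1, "dx": 0, "dy": 0, "dz": 0, "spin": 0}, {"claw": 1, "dx": 0, "dy": 0, "dz": 0, "spin": 0}, {"claw": 1, "dx": 0, "dy": 0, "dz": 0, "spin": 0}, {"claw": 1, "dx": 0, "dy": 0, "dz": -0.05, "spin": 0}, {"claw": 1, "dx": 0, "dy": 0, "dz": -0.12, "spin": 0}, {"claw": 1, "dx": 0, "dy": 0, "dz": -0.2, "spin": 0}, {"claw": 1, "dx": 0, "dy": 0, "dz": -0.28, "spin": 0}, {"claw": 1, "dx": -0.05, "dy": 0, "dz": -0.3, "spin": 0}, {"claw": 1, "dx": -0.13, "dy": 0, "dz": -0.3, "spin": 0}, {"claw": 1, "dx": -0.18, "dy": 0, "dz": -0.3, "spin": 0}, {"claw": 1, "dx": -0.18, "dy": 0, "dz": -0.3, "spin": 0}, {"claw": 1, "dx": -0.18, "dy": 0, "dz": -0.3, "spin": 0}])

```text
clock: 26.55
eef_pos: [0.5138, -0.2626, 0.2024]
eef_rot: [[-1.0, -0.001, -0.001], [-0.001, 1.0, 0.0], [0.001, 0.0, -1.0]]
contact_force: [-0.2, 0.1, -0.4]
finger_gap: 0.0851
gripper_force: 0.0
```

Run:
```python
from h import *
a=grab('wrist','fin');b=grab('scene','fs')
cv2.imwrite('pics/f.png',np.hstack([np.asarray(a['pixels'])[:,120:400],cv2.resize(np.asarray(b['pixels'])[200:328,290:410],None,fx=3,fy=3)]))
```

```text
(no output)
```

View pics/f.png

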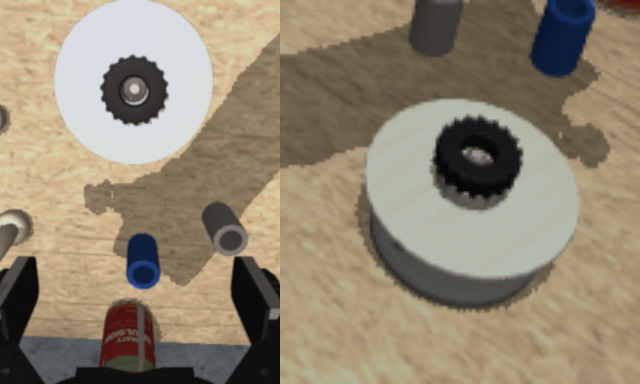

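The nut at (134,90) is concentric and sits flat on the platter, and the sleeve is still standing, so I hand the job in.

```bash
python3 -c "
from cell import arm
print(arm.sign_off())"
```

```text
the job is handed in; nothing more can be done
None
```

The foot, bearing ring, platter and small nut are stacked on the spindle in that order and looked flat and concentric in the last pictures; the sleeve and tape were left alone, and I handed the job in at about 27 s, but sign-off returned no verdict.

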